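# Hang the griddle scraper on the drop-flap peg

### The arm

A 6-joint arm with a two-finger parallel gripper is mounted at the origin on the work surface. World frame = base frame: x ahead of the robot, y to its left, z up, the work surface at z = 0. Lengths are in m, angles in degrees, forces in N, time in s.
With the tool pointing down it reaches from about 0.35 to 0.95 m from the base axis. Payload 17.4 kg.
Tool frame: the origin (TCP) lies midway between the tips of the shut fingers; the grasp point (between the pads) lies 19 mm behind it (bot.grip_point_offset is the distance from the TCP to the grasp point, in m); z points along the fingers, y is the line along which they close (so a half turn about z gives the same grasp; the last joint's range is limited). The gripper opens to 93 mm and grips with 3 to 60 N. Pads are 15 mm wide; open, the fingers measure 128 mm over their backs; the gripper's body (75 mm by 188 mm) begins 65 mm behind the grasp point.
Start: joints at [-66.681, 6.646, 82.598, -0, 90.757, -2.166], TCP at [0.29, -0.609, 0.219] pointing down, gripper open.
Joint ranges: [-162.19, 162.19], [-47.58, 125.68], [4.15, 143.07], [-65.23, 245.23], [0.69, 171.88], [-170.13, 170.13]. Speed limits (degrees/s): [108.29, 108.29, 127.2, 180, 180, 180].

### API

Orientations are given as [roll, pitch, yaw] about the fixed x, y, z axes, in that order (R = Rz(yaw) Ry(pitch) Rx(roll)).
In Python, from bench import bot gives the robot as it stands. The module is installed in compiled form; this text tells all that it offers.
- The arm moves only by the shell command python3 -m jog 'ROWS' [OPENING] [FORCE]. ROWS is JSON, a list of rows, each an object with "linear": the shift along the tool's x, y, z as a fraction of full scale, a list of three; "turn": the turn, a rotation vector about the tool's x, y, z as a fraction of full scale, a list of three. In form: [{"linear": [dx, dy, dz], "turn": [wx, wy, wz]}, ...]. A call has 1 to 8 rows; each row shifts and turns the commanded pose from where the row before left it, along the tool's axes as they then stand; what a row does not reach is not made up. Full scale, the value 1, is 50 mm for a shift and pi rad for a turn. A row lasts 1/8 s, in which the tool goes at most 62.5 mm and 10.7 degrees, less where a joint would pass 70% of its speed; a pose out of reach is approached as far as the arm can. A call with a number of a shift or a turn outside -1 to 1 is refused whole. A call with a gripper value outside its range is refused whole. OPENING is the opening, from -1 (shut) to 1 (fully open), set as the call begins (- or left out, the last holds). The fingers move at their own pace and stop on an object; FORCE is the grip in N (left out, the last holds). Time passes only in rows, so rows that do not move let the fingers close. It gives the time, the measured TCP pose, the force, the opening and the grip force at its end, in the units of the state.
- bot.get_state(): the state, without advancing time (a new reading comes with each control period).
- bot.grab_frame(name): name is "scene" or "top"; returns a dict with "color" (480x640x3 uint8, blue, green, red), "K" (3x3 intrinsics, pixels), "k1" (the pictures are not rectified: a ray, as slopes to the right and down, at radius r is drawn at 1 + k1 r^2 times it, then the intrinsics apply), "pose" (4x4, takes a point from camera to world coordinates). Camera axes: x right, y down, z forward; pixel columns grow to the right and rows downward; lengths in m; the calibration is good to about 2 mm. A picture is of the moment at which its call begins. There is no depth.
- bot.sign_off(): hands the job in; it is judged then, once.
The state is a dict: "clock": time; "joints": joint angles; "dq": joint speeds; "joint_efforts": joint torques, N m; "position": TCP position; "eef_rot": TCP orientation; "wrist_force": force on the tool from outside, world axes, zero at the start; "moment": the same for the moment, N m; "finger_gap": finger opening in m; "gripper_force": force on a finger pad.
Only numpy, scipy, OpenCV 4.12 (cv2) and the standard library are available. Lean on these libraries where they do the work, as an engineer would, in place of code of your own. Each camera call takes 0.05 s, during which the arm holds its last target. There are 200 camera calls.

### The job

Pull the griddle scraper out of its wooden block and hang it by the slot in its blade on the rack's peg: slide it in over the tip so that the blade lifts the gravity flap and the flap falls shut behind it, then let go so that it hangs from the peg at rest. The peg's exact height is not known, so feel for it gently: never push on the rack or flap harder than about 20 N, and leave the other things on the counter where they are.

Things in the scene. Friction and masses are not known exactly. Their poses are not given: they have to be found in the camera images.
- scraper: griddle scraper, loose, about 0.36 kg: flat steel blade 110 mm wide (y), 5 mm thick (x), 130 mm tall (z), with a dark wooden grip bar along its top edge. Origin: middle of the blade's bottom edge; z runs up the blade to the grip, y along the grip, x square to the blade. Same both ways round. It starts upright in the slot of the block. Its mass centre lies below the slot, so it hangs with the grip on top
- grip (a point): middle of the scraper's wooden grip bar (24 mm across the blade, 124 mm long, 26 mm tall), 141 mm above the blade's bottom edge. Axes as the scraper's
- eye (a point): centre of the hanging slot cut through the scraper's blade: 30 mm wide (y) by 22 mm tall (z), centre 95 mm above the blade's bottom edge, upper rim 106 mm above that edge, lower rim 84 mm. Axes as the scraper's
- block: fixed wooden block 53 x 150 x 50 mm (x, y, z) with a slot 9 mm wide, 116 mm long and 40 mm deep in its top, in which the scraper stands with its bottom edge 10 mm above the counter. Origin: centre of the underside; y runs along the slot
- rack: fixed steel peg rack: foot 180 x 130 x 14 mm, column 24 mm wide, and clamped on it a dark sleeve from which one square peg, 12 x 12 mm and 80 mm long, sticks out level. Origin: centre of the foot's underside; x runs along the peg from its free tip (at x = -45 mm) towards the column, z up. Peg axis 158 to 182 mm above the counter: the sleeve's height is not reported, so find it by feel
- peg_mark (a point): nominal centre of the peg's free tip, 170 mm above the counter; the true tip is up to 12 mm above or below it. Axes as the rack's: x goes in along the peg. The peg is rigid
- stop_mark (a point): nominal foot of the peg, 80 mm in from its tip (rack x = +35 mm), where the sleeve's face stops the blade. The sleeve's top stands 4 mm above the peg's top; nothing on the rack is higher. True height as the peg's
- flap (a joint): angle of the steel gravity flap (rad), 40 g, 12 mm wide, 4 mm thick, hung on a pin 8 mm in from the peg's tip and 9.5 mm below its axis, reaching 23 mm below the pin. 0: hanging, shut; it swings only inwards and up under the peg (to 1.5; peg and flap then 18 mm tall) and falls back freely. The slot's lower rim lifts it going in; it drops once the slot centre is past rack x = -10 mm
- turntable: fixed round bamboo turntable, 230 mm across, 22 mm high, bystander. Origin: centre of the underside
- jar0: glass spice jar with steel cap, 50 mm across, 93 mm tall, on the turntable, bystander. Origin: underside
- jar1: glass spice jar like the first, on the turntable, bystander. Origin: underside
- jar2: glass spice jar like the first, on the turntable, bystander. Origin: underside
- spatula: spatula lying on the counter between block and rack, bystander. Lies along its x. Origin: underside
- lighter: black plastic lighter lying on the counter, about 96 x 22 x 14 mm, bystander. Origin: underside
- skewers: steel skewer holder, 68 mm across, 110 mm tall, skewers up to 200 mm, bystander. Origin: underside
- mill: dark wooden pepper mill, 56 mm across, 160 mm tall, bystander. Origin: underside
Things that resemble listed ones, but are neither listed nor needed, are in the scene too. Of the things shaped like the rack, the steel one is meant.

How it is judged (in metres and radians):
On the way, in this order (a step that is already met when the one before it is completed fails the run):
1. the scraper is lifted clear of the block: its slot at least 160 mm above the counter (height (world z) of eye above 0.16 m), for 0.2 s.
2. the peg's tip is through the slot and the blade has lifted the flap past 0.6 rad (value of joint flap above 0.6 rad and x of eye in the frame of rack between -0.045 and 0.005 m and y of eye in the frame of rack between -0.014 and 0.014 m and z of eye in the frame of rack between 0.148 and 0.186 m), for 0.1 s.
At the end, for the whole second after the job is handed in: the scraper hangs released and still on the peg (under 30 mm/s, over 1 N on the rack, upright within 0.2 rad), slot centre -13 to +36 mm along the rack's x (behind the flap), within 14 mm sideways, 148 to 186 mm above the rack's underside; the flap hangs shut (under 0.15 rad) (x of eye in the frame of rack between -0.013 and 0.036 m and y of eye in the frame of rack between -0.014 and 0.014 m and z of eye in the frame of rack between 0.148 and 0.186 m and value of joint flap below 0.15 rad and contact force between scraper and rack above 1 N and angle between scraper's own z axis and vertical below 0.2 rad and linear speed of scraper below 0.03 m/s and velocity of joint flap below 0.5 rad/s); the robot touches nothing.
It fails at once if the scraper pushes on the rack, peg or flap with more than 20 N (contact force between scraper and rack above 20 N).
It fails at once if the robot pushes on the rack, peg or flap with more than 20 N (contact force between any of the fingers, the arm and rack above 20 N).
It fails at once if a bystander (jar, spatula, lighter, skewer holder, mill) is moved more than 25 mm (distance of any of jar0, jar1, jar2, spatula, lighter, skewers, mill from where it was at the start of the episode above 0.025 m).
It also fails if it takes over 72 s, if anything falls off the work surface, if the arm or the gripper's body presses on something with over 40 N, if the wrist force passes 120 N, or if a joint passes its speed limit or range.

## Working session

There is one attempt and no reset: what is moved stays moved. The work goes in short steps, Python scripts to look and compute and a shell command to move; the robot and the scene stay as the last step left them, time stands still between calls to the robot, and variables do not carry over. Pictures are saved under pics/ and viewed, at most 10 in all, crops included, and the job is handed in when it is done.

```bash
mkdir -p pics
python3 - <<'E'
from bench import bot
import cv2,numpy as np
np.set_printoptions(precision=4,suppress=True)
for n in("scene","top"):
    f=bot.grab_frame(n);cv2.imwrite(f"pics/{n}0.png",f["color"]);print(n,f["K"],f["k1"],f["pose"])
print(bot.get_state(),bot.grip_point_offset)
E
```

```text
scene [[448.4007   0.     316.1651]
 [  0.     448.4007 245.8891]
 [  0.       0.       1.    ]] 0.03979509929969202 [[-0.4333  0.7568 -0.4894  1.09  ]
 [ 0.9012  0.3589 -0.243   0.2448]
 [-0.0082 -0.5463 -0.8375  1.0596]
 [ 0.      0.      0.      1.    ]]
top [[554.2631   0.     325.8087]
 [  0.     554.2631 245.1121]
 [  0.       0.       1.    ]] -0.05167924602847631 [[ 0.0221 -0.9877  0.155   0.3694]
 [-0.9996 -0.0245 -0.0132 -0.0245]
 [ 0.0168 -0.1547 -0.9878  1.2287]
 [ 0.      0.      0.      1.    ]]
{'clock': 0.1, 'joints': array([-66.6806,   6.6712,  82.6318,   0.0003,  90.7572,  -2.1665]), 'dq': array([ 0.0712,  0.0101, -0.1035, -0.0238,  0.0374,  0.0818]), 'joint_efforts': array([  0.001 , -72.2889, -62.3867,   0.0781,   0.0227,  -0.0001]), 'position': array([ 0.2904, -0.6092,  0.218 ]), 'eef_rot': array([-179.9399,   -0.0025,   25.4859]), 'wrist_force': array([ 1.092 ,  0.0128, -0.0521]), 'moment': array([ 0.007 , -0.0367, -0.0286]), 'gripper_force': 0.0, 'finger_gap': 0.09288517648707083} 0.0188
```

View pics/scene0.png

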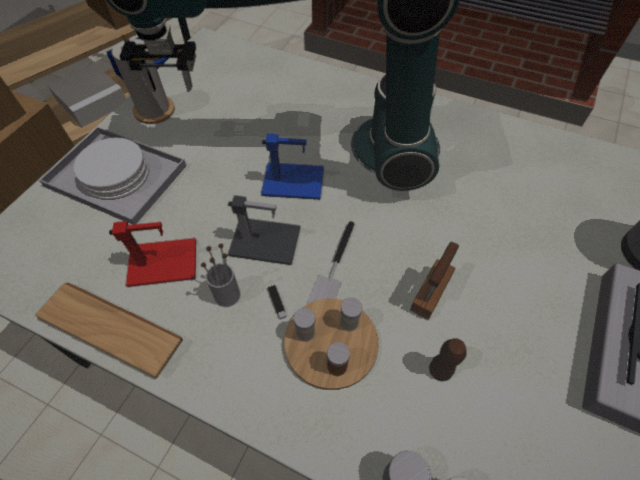

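View pics/top0.png

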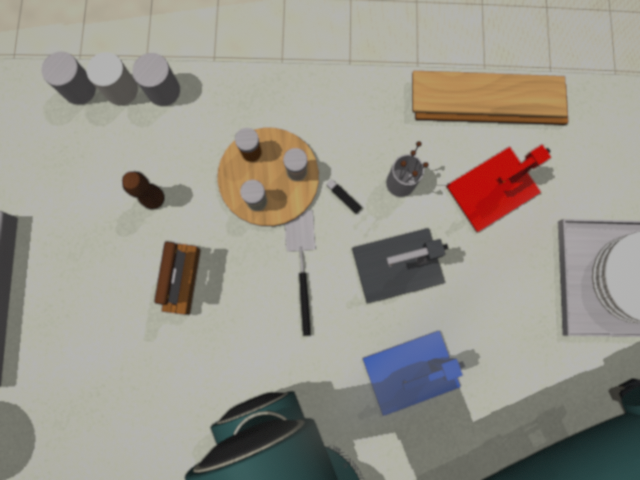

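The scene view shows three racks: red at (155,255), grey steel at (265,235) and blue at (293,175). I choose the grey one. The only scraper is in the block at scene (435,280) / top (178,278). The dark mill at (447,360) and the spatula at (335,265) are not it. Next is a close crop to check this.

Run:
```python
import cv2,numpy as np
s=cv2.imread("pics/scene0.png");t=cv2.imread("pics/top0.png")
def c(im,x,y):  # 100x75 -> 400x300
    o=cv2.resize(im[y:y+75,x:x+100],(400,300),interpolation=cv2.INTER_CUBIC)
    for i in range(0,100,20): cv2.putText(o,str(x+i),(i*4,9),0,.35,(0,0,255),1);cv2.line(o,(i*4,10),(i*4,16),(0,0,255),1)
    for i in range(0,75,15): cv2.putText(o,str(y+i),(0,i*4+4),0,.35,(255,0,0),1)
    return o
cv2.imwrite("pics/crop1.png",np.vstack([np.hstack([c(t,130,240),c(t,350,230)]),np.hstack([c(s,390,240),c(s,215,190)])]))
```

```text
(no output)
```

View pics/crop1.png

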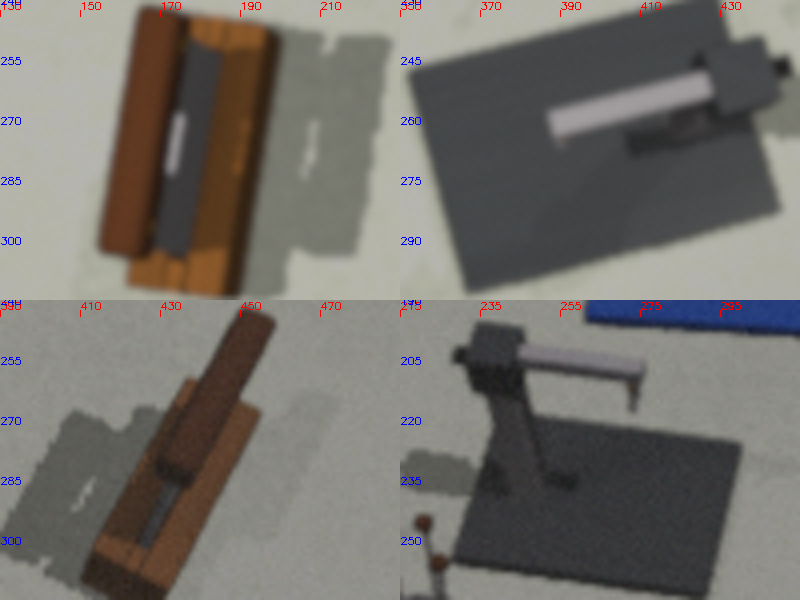

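The crop confirms both. The scraper has its brown grip along the block's slot (bar edge in top at (165,242)–(154.5,302.5)). The grey rack's peg tip is at top (387,258) and scene (276,203), with the flap below it. Next I fit poses from these points.

```bash
cat > geo.py <<'E'
import numpy as np
from bench import bot
from scipy.optimize import least_squares
np.set_printoptions(precision=4,suppress=True)
def proj(f,P):
    T=np.linalg.inv(f["pose"]);p=np.atleast_2d(P)@T[:3,:3].T+T[:3,3]
    q=p[:,:2]/p[:,2:];q=q*(1+f["k1"]*(q**2).sum(1,keepdims=True))
    return q@f["K"][:2,:2].T+f["K"][:2,2]
def place(v,P):
    c,s=np.cos(v[2]),np.sin(v[2]);P=np.atleast_2d(P).astype(float)
    return np.c_[v[0]+c*P[:,0]-s*P[:,1],v[1]+s*P[:,0]+c*P[:,1],P[:,2]]
E
python3 - <<'E'
from geo import *
F={n:bot.grab_frame(n) for n in("scene","top")}
O={'t1':(250,240),'t2':(350-100,230)}
top_b=lambda u,v:(130+u/4,240+v/4); top_r=lambda u,v:(350+(u-400)/4,230+v/4)
sc_r=lambda u,v:(215+(u-400)/4,190+(v-300)/4)
B=[("top",(-.0265,-.075,.05),top_b(127,285)),("top",(.0265,-.075,.05),top_b(228,299)),("top",(.0265,.075,.05),top_b(268,30))]
S=[("top",(-.012,.062,.164),top_b(140,8)),("top",(-.012,-.062,.164),top_b(98,250))]
def fit(obs,v0,h=False):
    def r(v):
        o=[]
        for n,P,uv in obs:
            P=np.array(P,float)
            if P[2]>1: P[2]=v[3]+P[2]-10
            o+=list(proj(F[n],place(v,P))[0]-uv)
        return o
    s=least_squares(r,v0);print(s.x,np.degrees(s.x[2]),"res",np.array(s.fun).reshape(-1,2).round(1).tolist());return s.x
fit(B,[.3,.3,-1.6]);fit(S,[.3,.3,-1.6])
R=[("top",(-.09,.065,.014),top_r(410,72)),("top",(-.09,-.065,.014),top_r(470,293)),("top",(.09,-.065,.014),top_r(780,210)),
("scene",(-.09,-.065,.014),sc_r(740,443)),("scene",(-.09,.065,.014),sc_r(705,597)),("scene",(.09,.065,.014),sc_r(455,560)),
("top",(-.045,.006,10.006),top_r(547,110)),("top",(-.045,-.006,10.006),top_r(557,136)),
("scene",(-.045,-.006,10.006),sc_r(645,360)),("scene",(-.045,.006,10.006),sc_r(642,376)),("top",(.035,.006,10.006),top_r(710,72))]
v=fit(R,[.35,-.2,-1.3,.17]);print(place(v,[[-.045,0,v[3]],[.035,0,v[3]]]))
E
```

```text
[ 0.4742  0.2693 -1.672 ] -95.79892844106239 res [[-0.0, 1.0], [-0.6, 0.7], [0.6, -1.7]]
[ 0.4749  0.2685 -1.6746] -95.95003757138328 res [[0.2, -1.5], [-0.2, 1.4]]
[ 0.5204 -0.2017 -1.2862  0.1627] -73.69653541081338 res [[-1.4, -1.1], [-0.6, 0.4], [0.2, -0.1], [-0.4, -1.4], [-0.4, -1.6], [-2.0, -1.2], [-0.2, 0.5], [-1.0, -0.1], [-0.8, -0.2], [-1.1, -0.4], [-1.5, -0.5]]
[[ 0.5077 -0.1585  0.1627]
 [ 0.5302 -0.2352  0.1627]]
```

```bash
cat > to.py <<'E'
import sys
from geo import *
from scipy.spatial.transform import Rotation as Rn
# usage: to.py x y z yaw : shift in tool units (after the turn), turn in tool units
x,y,z,yaw=map(float,sys.argv[1:5]);s=bot.get_state()
A=Rn.from_euler("xyz",s["eef_rot"],degrees=True);B=Rn.from_euler("xyz",[180,0,yaw],degrees=True)
print("turn",(A.inv()*B).as_rotvec()/np.pi,"shift before turn",A.inv().apply(np.r_[x,y,z]-s["position"])/.05,"after",B.inv().apply(np.r_[x,y,z]-s["position"])/.05)
E
python3 -m jog '[{"linear":[0,0,-0.3],"turn":[0,0,0.0438]},{"linear":[0,0,-0.3],"turn":[0,0,0.0438]},{"linear":[0,0,-0.3],"turn":[0,0,0.0438]},{"linear":[0,0,-0.3],"turn":[0,0,0.0438]}]' 1 60; python3 to.py .4745 .269 .28 -6
```

```text
clock: 0.7
position: [0.2904, -0.6093, 0.2789]
eef_rot: [-180.0, 0.0, -6.3]
wrist_force: [0.1, -0.6, -0.1]
finger_gap: 0.0926
gripper_force: 0.0
turn [-0.0001  0.0001 -0.0017] shift before turn [  1.7281 -17.864   -0.0168] after [  1.8261 -17.8543  -0.0217]
```

```bash
R='x'; python3 -m jog '[{"linear":[0.08,-0.8,0]},{"linear":[0.08,-0.8,0]},{"linear":[0.08,-0.8,0]},{"linear":[0.08,-0.8,0]},{"linear":[0.08,-0.8,0]},{"linear":[0.08,-0.8,0]},{"linear":[0.08,-0.8,0]},{"linear":[0.08,-0.8,0]}]'; python3 to.py .4745 .269 .28 -6
```

```text
turn [-0.0001  0.0001 -0.0017] shift before turn [  1.7281 -17.864   -0.0168] after [  1.8261 -17.8543  -0.0217]invalid input at $[0]: expected keys linear, turn
```

```bash
python3 -m jog '[{"linear":[0.08,-0.8,0],"turn":[0,0,0]},{"linear":[0.08,-0.8,0],"turn":[0,0,0]},{"linear":[0.08,-0.8,0],"turn":[0,0,0]},{"linear":[0.08,-0.8,0],"turn":[0,0,0]},{"linear":[0.08,-0.8,0],"turn":[0,0,0]},{"linear":[0.08,-0.8,0],"turn":[0,0,0]},{"linear":[0.08,-0.8,0],"turn":[0,0,0]},{"linear":[0.08,-0.8,0],"turn":[0,0,0]}]' | tail -6; python3 -m jog '[{"linear":[0.08,-0.8,0],"turn":[0,0,0]},{"linear":[0.08,-0.8,0],"turn":[0,0,0]},{"linear":[0.08,-0.8,0],"turn":[0,0,0]},{"linear":[0.08,-0.8,0],"turn":[0,0,0]},{"linear":[0.08,-0.8,0],"turn":[0,0,0]},{"linear":[0.08,-0.8,0],"turn":[0,0,0]},{"linear":[0.08,-0.8,0],"turn":[0,0,0]},{"linear":[0.08,-0.8,0],"turn":[0,0,0]}]'; python3 to.py .4745 .269 .28 -6
```

```text
clock: 1.7
position: [0.356, -0.2932, 0.2786]
eef_rot: [180.0, -0.0, -6.1]
wrist_force: [1.0, 0.5, 0.0]
finger_gap: 0.0926
gripper_force: 0.0
clock: 2.7
position: [0.4215, 0.0217, 0.2787]
eef_rot: [-180.0, -0.0, -6.0]
wrist_force: [0.0, -0.9, -0.7]
finger_gap: 0.0928
gripper_force: 0.0
turn [-0.     -0.0001 -0.0003] shift before turn [ 0.5326 -5.0297 -0.0256] after [ 0.5369 -5.0292 -0.0259]
```

```bash
python3 -m jog '[{"linear":[0.09,-0.84,0],"turn":[0,0,0]},{"linear":[0.09,-0.84,0],"turn":[0,0,0]},{"linear":[0.09,-0.84,0],"turn":[0,0,0]},{"linear":[0.09,-0.84,0],"turn":[0,0,0]},{"linear":[0.09,-0.84,0],"turn":[0,0,0]},{"linear":[0.09,-0.84,0],"turn":[0,0,0]},{"linear":[0,0,0],"turn":[0,0,0]}]'; python3 to.py .4745 .269 .132 -6
python3 - <<'E'
from geo import *
import cv2
out=[]
for n,x,y in(("scene",390,230),("top",130,235)):
    f=bot.grab_frame(n);im=cv2.imread(f"pics/{n}0.png");Z=4
    im=cv2.resize(im[y:y+100,x:x+95],None,fx=Z,fy=Z,interpolation=cv2.INTER_CUBIC)
    v=[.4745,.269,np.radians(-95.9)]
    for a,b,z,c in((.012,.062,.164,(0,255,0)),(.0265,.075,.05,(255,255,0)),(.0265,.075,0,(255,0,255))):
        q=proj(f,place(v,[[sx*a,sy*b,z] for sx,sy in((1,1),(1,-1),(-1,-1),(-1,1))]))
        cv2.polylines(im,[((q-[x,y]+.5)*Z).round().astype(int)],True,c,1)
    out.append(im)
cv2.imwrite("pics/ov.png",np.hstack(out))
E
```

```text
clock: 3.58
position: [0.4749, 0.27, 0.2778]
eef_rot: [180.0, 0.1, -5.9]
wrist_force: [-0.6, 0.1, 0.8]
finger_gap: 0.093
gripper_force: 0.0
turn [0.0002 0.0004 0.0005] shift before turn [-0.0014  0.0199  2.9153] after [-0.0054  0.0217  2.9153]
```

View pics/ov.png

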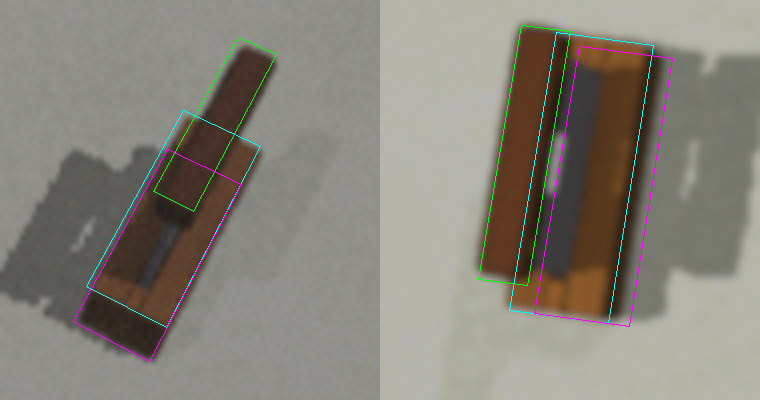

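Overlay: the green bar outline and block outlines sit within ~1–2 px of the bar (scene (225,125), top (525,150) in the crop). The bar is about 2 mm further along +x. Descending and gripping.

```bash
python3 -m jog '[{"linear":[0.03,0.02,0.6],"turn":[0,0,0]},{"linear":[0,0,0.6],"turn":[0,0,0]},{"linear":[0,0,0.6],"turn":[0,0,0]},{"linear":[0,0,0.6],"turn":[0,0,0]},{"linear":[0,0,0.5],"turn":[0,0,0]},{"linear":[0,0,0],"turn":[0,0,0]}]'; python3 -m jog '[{"linear":[0,0,0],"turn":[0,0,0]},{"linear":[0,0,0],"turn":[0,0,0]},{"linear":[0,0,0],"turn":[0,0,0]},{"linear":[0,0,0],"turn":[0,0,0]},{"linear":[0,0,0],"turn":[0,0,0]},{"linear":[0,0,0],"turn":[0,0,0]},{"linear":[0,0,0],"turn":[0,0,0]},{"linear":[0,0,0],"turn":[0,0,0]}]' -1 60
```

```text
clock: 4.42
position: [0.4757, 0.2657, 0.1324]
eef_rot: [179.9, 0.1, -6.1]
wrist_force: [0.4, -0.4, -0.5]
finger_gap: 0.0927
gripper_force: 0.0
clock: 5.42
position: [0.4764, 0.2674, 0.1336]
eef_rot: [-179.9, -0.0, -6.0]
wrist_force: [0.2, 4.0, -1.9]
finger_gap: 0.0238
gripper_force: 60.0
```

```bash
python3 -m jog '[{"linear":[0,0,-0.2],"turn":[0,0,0]},{"linear":[0,0,-0.4],"turn":[0,0,0]},{"linear":[0,0,-0.6],"turn":[0,0,0]},{"linear":[0,0,-0.6],"turn":[0,0,0]},{"linear":[0,0,-0.6],"turn":[0,0,0]},{"linear":[0,0,-0.6],"turn":[0,0,0]},{"linear":[0,0,-0.6],"turn":[0,0,0]},{"linear":[0,0,-0.5],"turn":[0,0,0]}]'; python3 -m jog '[{"linear":[0,0,0],"turn":[0,0,-0.042]},{"linear":[0,0,0],"turn":[0,0,-0.042]},{"linear":[0,0,0],"turn":[0,0,-0.04]},{"linear":[0,0,0],"turn":[0,0,0]},{"linear":[0,0,0],"turn":[0,0,0]}]'; python3 to.py .494 -.11 .34 16.3
python3 - <<'E'
from geo import *
import cv2
f=bot.grab_frame("scene");cv2.imwrite("pics/lift.png",cv2.resize(f["color"][120:320,350:590],(720,600),interpolation=cv2.INTER_CUBIC))
E
```

```text
clock: 6.42
position: [0.4762, 0.2665, 0.341]
eef_rot: [180.0, -0.1, -6.1]
wrist_force: [0.3, 0.0, -3.0]
finger_gap: 0.0237
gripper_force: 60.0
clock: 7.05
position: [0.4763, 0.2668, 0.3391]
eef_rot: [180.0, -0.0, 16.1]
wrist_force: [0.5, -1.4, -2.3]
finger_gap: 0.0239
gripper_force: 60.0
turn [ 0.0001 -0.0001 -0.0011] shift before turn [-1.7487  7.3385 -0.0159] after [-1.7747  7.3322 -0.0174]
```

View pics/lift.png

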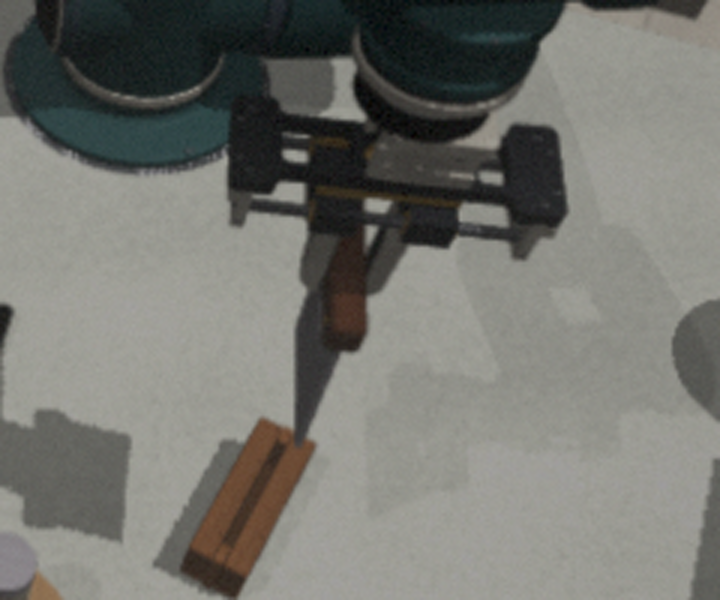

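The scraper is held at crop (340,300) by its grip, and the block's slot below it at (250,490) is empty. Moving over the peg to feel its top with the blade's bottom edge.

```bash
python3 -m jog '[{"linear":[-0.22,0.9,0],"turn":[0,0,0]},{"linear":[-0.22,0.9,0],"turn":[0,0,0]},{"linear":[-0.22,0.9,0],"turn":[0,0,0]},{"linear":[-0.22,0.9,0],"turn":[0,0,0]},{"linear":[-0.22,0.9,0],"turn":[0,0,0]},{"linear":[-0.22,0.9,0],"turn":[0,0,0]},{"linear":[-0.22,0.9,0],"turn":[0,0,-0.001]},{"linear":[-0.22,0.9,0],"turn":[0,0,0]}]';python3 -m jog '[{"linear":[0,0.8,0],"turn":[0,0,0]},{"linear":[0,0.5,0.0],"turn":[0,0,0]},{"linear":[0,0,0],"turn":[0,0,0]},{"linear":[0,0,0],"turn":[0,0,0]}]'; python3 to.py .5148 -.1825 .32 16.3
```

```text
clock: 8.1
position: [0.4926, -0.1048, 0.339]
eef_rot: [180.0, -0.0, 16.3]
wrist_force: [1.2, 0.3, -2.7]
finger_gap: 0.0239
gripper_force: 60.0
clock: 8.6
position: [0.5111, -0.1652, 0.3387]
eef_rot: [-180.0, 0.0, 16.4]
wrist_force: [0.3, 0.3, -3.2]
finger_gap: 0.0238
gripper_force: 60.0
turn [-0.0001  0.      0.0005] shift before turn [-0.0271  0.3526  0.3744] after [-0.0265  0.3525  0.3745]
```

```bash
cat > ok.py <<'E'
import sys
from bench import bot
import numpy as np
s=bot.get_state();f=s["wrist_force"];b=np.array([.4,0,-2.9]);d=f-b
print(round(s["clock"],2),s["position"].round(4),"dF",d.round(1),flush=True)
sys.exit(np.linalg.norm(d)>float(sys.argv[1]))
E
python3 -m jog '[{"linear":[-0.03,0.35,0],"turn":[0,0,0]},{"linear":[0,0,0.3],"turn":[0,0,0]},{"linear":[0,0,0.2],"turn":[0,0,0]},{"linear":[0,0,0],"turn":[0,0,0]},{"linear":[0,0,0],"turn":[0,0,0]}]' >/dev/null; python3 ok.py 3 &&
python3 -m jog '[{"linear":[0,0,0.04],"turn":[0,0,0]},{"linear":[0,0,0],"turn":[0,0,0]}]' >/dev/null && python3 ok.py 3 &&
python3 -m jog '[{"linear":[0,0,0.04],"turn":[0,0,0]},{"linear":[0,0,0],"turn":[0,0,0]}]' >/dev/null && python3 ok.py 3 &&
python3 -m jog '[{"linear":[0,0,0.04],"turn":[0,0,0]},{"linear":[0,0,0],"turn":[0,0,0]}]' >/dev/null && python3 ok.py 3 &&
python3 -m jog '[{"linear":[0,0,0.04],"turn":[0,0,0]},{"linear":[0,0,0],"turn":[0,0,0]}]' >/dev/null && python3 ok.py 3 &&
python3 -m jog '[{"linear":[0,0,0.04],"turn":[0,0,0]},{"linear":[0,0,0],"turn":[0,0,0]}]' >/dev/null && python3 ok.py 3 &&
python3 -m jog '[{"linear":[0,0,0.04],"turn":[0,0,0]},{"linear":[0,0,0],"turn":[0,0,0]}]' >/dev/null && python3 ok.py 3
```

```text
9.22 [ 0.5148 -0.1826  0.3139] dF [-0.6 -0.7  0.4]False
```

```bash
sed -i 's/sys.exit(\(.*\))$/sys.exit(int(\1))/' ok.py
python3 ok.py 3 &&
python3 -m jog '[{"linear":[0,0,0.04],"turn":[0,0,0]},{"linear":[0,0,0],"turn":[0,0,0]}]' >/dev/null && python3 ok.py 3 &&
python3 -m jog '[{"linear":[0,0,0.04],"turn":[0,0,0]},{"linear":[0,0,0],"turn":[0,0,0]}]' >/dev/null && python3 ok.py 3 &&
python3 -m jog '[{"linear":[0,0,0.04],"turn":[0,0,0]},{"linear":[0,0,0],"turn":[0,0,0]}]' >/dev/null && python3 ok.py 3 &&
python3 -m jog '[{"linear":[0,0,0.04],"turn":[0,0,0]},{"linear":[0,0,0],"turn":[0,0,0]}]' >/dev/null && python3 ok.py 3 &&
python3 -m jog '[{"linear":[0,0,0.03],"turn":[0,0,0]},{"linear":[0,0,0],"turn":[0,0,0]}]' >/dev/null && python3 ok.py 3 &&
python3 -m jog '[{"linear":[0,0,0.03],"turn":[0,0,0]},{"linear":[0,0,0],"turn":[0,0,0]}]' >/dev/null && python3 ok.py 3 &&
python3 -m jog '[{"linear":[0,0,0.03],"turn":[0,0,0]},{"linear":[0,0,0],"turn":[0,0,0]}]' >/dev/null && python3 ok.py 3 &&
python3 -m jog '[{"linear":[0,0,0.03],"turn":[0,0,0]},{"linear":[0,0,0],"turn":[0,0,0]}]' >/dev/null && python3 ok.py 3
```

```text
9.22 [ 0.5148 -0.1826  0.3139] dF [-0.6 -0.7  0.4]
9.47 [ 0.5148 -0.1828  0.3117] dF [-1.1  0.8 -0. ]
9.72 [ 0.5148 -0.1828  0.3094] dF [-0.9  0.7  0.4]
9.97 [ 0.5147 -0.1828  0.3075] dF [0.  0.  0.3]
10.22 [ 0.5147 -0.1828  0.3055] dF [-1.4  0.  -0.4]
10.47 [ 0.5148 -0.1828  0.304 ] dF [-0.4  0.3  0.7]
10.72 [ 0.5147 -0.1828  0.3025] dF [-1.  -0.1  0.3]
10.97 [ 0.5148 -0.1828  0.301 ] dF [-0.  -0.1 -0.5]
11.22 [ 0.5148 -0.1828  0.2995] dF [-0.7 -0.6  0.7]
```

```bash
python3 -m jog '[{"linear":[0,0,0.02],"turn":[0,0,0]},{"linear":[0,0,0],"turn":[0,0,0]}]' >/dev/null && python3 ok.py 3 &&
python3 -m jog '[{"linear":[0,0,0.02],"turn":[0,0,0]},{"linear":[0,0,0],"turn":[0,0,0]}]' >/dev/null && python3 ok.py 3 &&
python3 -m jog '[{"linear":[0,0,0.02],"turn":[0,0,0]},{"linear":[0,0,0],"turn":[0,0,0]}]' >/dev/null && python3 ok.py 3 &&
python3 -m jog '[{"linear":[0,0,0.02],"turn":[0,0,0]},{"linear":[0,0,0],"turn":[0,0,0]}]' >/dev/null && python3 ok.py 3 &&
python3 -m jog '[{"linear":[0,0,0.02],"turn":[0,0,0]},{"linear":[0,0,0],"turn":[0,0,0]}]' >/dev/null && python3 ok.py 3 &&
python3 -m jog '[{"linear":[0,0,0.02],"turn":[0,0,0]},{"linear":[0,0,0],"turn":[0,0,0]}]' >/dev/null && python3 ok.py 3 &&
python3 -m jog '[{"linear":[0,0,0.02],"turn":[0,0,0]},{"linear":[0,0,0],"turn":[0,0,0]}]' >/dev/null && python3 ok.py 3 &&
python3 -m jog '[{"linear":[0,0,0.02],"turn":[0,0,0]},{"linear":[0,0,0],"turn":[0,0,0]}]' >/dev/null && python3 ok.py 3 &&
python3 -m jog '[{"linear":[0,0,0.02],"turn":[0,0,0]},{"linear":[0,0,0],"turn":[0,0,0]}]' >/dev/null && python3 ok.py 3 &&
python3 -m jog '[{"linear":[0,0,0.02],"turn":[0,0,0]},{"linear":[0,0,0],"turn":[0,0,0]}]' >/dev/null && python3 ok.py 3 &&
python3 -m jog '[{"linear":[0,0,0.02],"turn":[0,0,0]},{"linear":[0,0,0],"turn":[0,0,0]}]' >/dev/null && python3 ok.py 3 &&
python3 -m jog '[{"linear":[0,0,0.02],"turn":[0,0,0]},{"linear":[0,0,0],"turn":[0,0,0]}]' >/dev/null && python3 ok.py 3 &&
python3 -m jog '[{"linear":[0,0,0.02],"turn":[0,0,0]},{"linear":[0,0,0],"turn":[0,0,0]}]' >/dev/null && python3 ok.py 3
```

```text
11.47 [ 0.5148 -0.1828  0.2985] dF [-0.2 -0.9 -0.1]
11.72 [ 0.5148 -0.1828  0.2975] dF [-0.3 -0.6  0.6]
11.97 [ 0.5147 -0.1828  0.2965] dF [-0.6  0.9 -0.4]
12.22 [ 0.5148 -0.1828  0.2956] dF [-0.5  0.7  0.4]
12.47 [ 0.5149 -0.1828  0.2952] dF [-0.9 -0.6  7.1]
```

Contact at TCP z ≈ 0.2953, so the peg axis is near 0.167. Threading height = 0.2953 − 0.104 = 0.1913. Backing out in front of the tip and lowering.

```bash
python3 -m jog '[{"linear":[0,0,-0.2],"turn":[0,0,0]},{"linear":[0,0,-0.3],"turn":[0,0,0]},{"linear":[0,-0.5,0],"turn":[0,0,0]},{"linear":[0,-0.5,0],"turn":[0,0,0]},{"linear":[0,-0.3,0],"turn":[0,0,0]},{"linear":[0,0,0],"turn":[0,0,0]}]'; python3 to.py .4965 -.1201 .1913 16.3
```

```text
clock: 13.22
position: [0.4962, -0.1195, 0.32]
eef_rot: [180.0, -0.0, 16.5]
wrist_force: [0.2, -0.4, -2.9]
finger_gap: 0.0234
gripper_force: 60.0
turn [ 0.0001 -0.0002  0.0013] shift before turn [0.0012 0.0131 2.5741] after [0.0027 0.0139 2.5741]
```

```bash
python3 -m jog '[{"linear":[0,0,0.5],"turn":[0,0,0]},{"linear":[0,0,0.5],"turn":[0,0,0]},{"linear":[0,0,0.5],"turn":[0,0,0]},{"linear":[0,0,0.5],"turn":[0,0,0]},{"linear":[0,0,0.3],"turn":[0,0,0]},{"linear":[0,0,0],"turn":[0,0,0]},{"linear":[0,0,0],"turn":[0,0,0]}]'; python3 to.py .4965 -.1201 .1913 16.3;  python3 ok.py 3
python3 - <<'E'
from geo import *
import cv2
f=bot.grab_frame("scene");cv2.imwrite("pics/pre.png",cv2.resize(f["color"][150:290,200:380],(772,600),interpolation=cv2.INTER_CUBIC))
E
```

```text
clock: 14.1
position: [0.4967, -0.1207, 0.2057]
eef_rot: [180.0, -0.1, 16.4]
wrist_force: [-0.2, -0.1, -1.5]
finger_gap: 0.0235
gripper_force: 60.0
turn [ 0.0002 -0.0003  0.0008] shift before turn [-0.0016 -0.0127  0.2886] after [-0.0013 -0.0125  0.2886]
14.1 [ 0.4967 -0.1207  0.2057] dF [-0.6 -0.1  1.4]
```

View pics/pre.png

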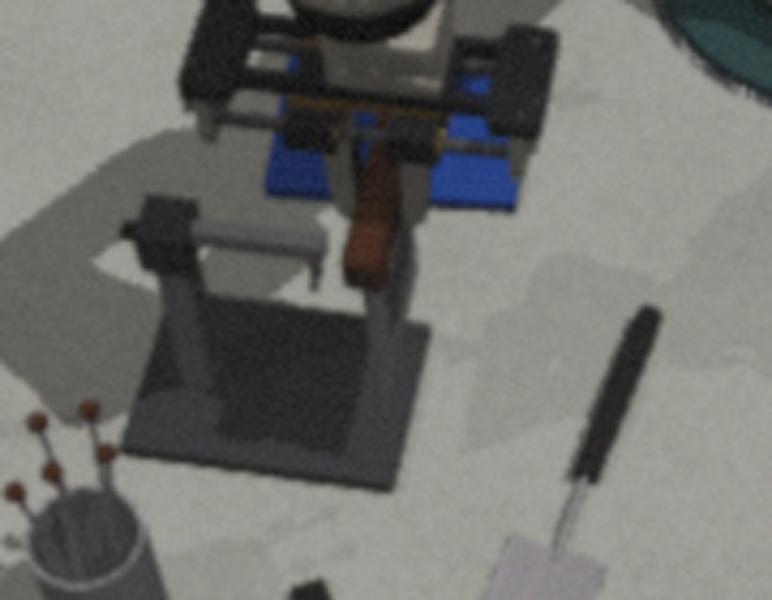

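The picture shows the scraper in front of the peg tip (tip at crop (322,245), bar end at (365,270)) and the bystanders untouched. Checking the sideways offset by projection while lowering the last 14 mm.

```bash
python3 - <<'E'
from geo import *
f=bot.grab_frame("scene");s=bot.get_state();p=s["position"];a=np.radians(16.3)
v=[p[0],p[1],a]
z=p[2]+.0188
for e in(.062,): print(((proj(f,place(v,[[e,sy*.012,z+dz] for sy in(-1,1) for dz in(-.013,.013)]))-[200,150]+.5)*4.287).round())
r=[.5204,-.2017,-1.2862];print("tip",((proj(f,place(r,[[-.045,-.006,.1735],[-.045,.006,.1735]]))-[200,150]+.5)*4.287).round())
E
python3 -m jog '[{"linear":[0,-0.01,0.29],"turn":[0,0,0]},{"linear":[0,0,0],"turn":[0,0,0]},{"linear":[0,0,0],"turn":[0,0,0]}]'; python3 to.py .5077 -.1585 .1913 16.3
```

```text
[[342. 291.]
 [338. 262.]
 [384. 297.]
 [382. 268.]]
tip [[325. 232.]
 [320. 248.]]
clock: 14.58
position: [0.4962, -0.12, 0.1901]
eef_rot: [-180.0, 0.0, 16.5]
wrist_force: [0.4, 0.2, -2.2]
finger_gap: 0.0234
gripper_force: 60.0
turn [-0.      0.0001  0.0008] shift before turn [ 0.0026  0.8041 -0.0247] after [ 0.0048  0.804  -0.0246]
```

```bash
python3 -m jog '[{"linear":[0.03,0,-0.024],"turn":[0,0,-0.001]},{"linear":[0,0.3,0],"turn":[0,0,0]},{"linear":[0,0.2,0],"turn":[0,0,0]},{"linear":[0,0.1,0],"turn":[0,0,0]},{"linear":[0,0,0],"turn":[0,0,0]}]'; python3 ok.py 3 &&
python3 -m jog '[{"linear":[0,0.05,0],"turn":[0,0,0]},{"linear":[0,0.05,0],"turn":[0,0,0]},{"linear":[0,0,0],"turn":[0,0,0]}]' >/dev/null && python3 ok.py 3 &&
python3 -m jog '[{"linear":[0,0.04,0],"turn":[0,0,0]},{"linear":[0,0.04,0],"turn":[0,0,0]},{"linear":[0,0,0],"turn":[0,0,0]}]' >/dev/null && python3 ok.py 3 &&
python3 -m jog '[{"linear":[0,0.04,0],"turn":[0,0,0]},{"linear":[0,0.04,0],"turn":[0,0,0]},{"linear":[0,0,0],"turn":[0,0,0]}]' >/dev/null && python3 ok.py 3 &&
python3 -m jog '[{"linear":[0,0.04,0],"turn":[0,0,0]},{"linear":[0,0.04,0],"turn":[0,0,0]},{"linear":[0,0,0],"turn":[0,0,0]}]' >/dev/null && python3 ok.py 3; python3 to.py .5204 -.2017 .1913 16.3
```

```text
clock: 15.2
position: [0.5063, -0.1488, 0.1912]
eef_rot: [-180.0, 0.0, 16.6]
wrist_force: [0.4, 0.0, -4.0]
finger_gap: 0.0239
gripper_force: 60.0
15.2 [ 0.5063 -0.1488  0.1912] dF [ 0.   0.  -1.1]
15.57 [ 0.5077 -0.1532  0.1914] dF [ 0.1  0.6 -0.8]
15.95 [ 0.5089 -0.1571  0.1913] dF [ 0.2 -0.1 -0.1]
16.32 [ 0.51   -0.1609  0.1913] dF [-0.   0.9  1.1]
16.7 [ 0.5111 -0.1648  0.1913] dF [-0.7 -0.5 -1.1]
turn [-0.      0.      0.0018] shift before turn [-0.0338  0.761   0.0006] after [-0.0296  0.7612  0.0006]
```

```bash
python3 -m jog '[{"linear":[0,0.05,0],"turn":[0,0,0]},{"linear":[0,0.05,0],"turn":[0,0,0]},{"linear":[0,0,0],"turn":[0,0,0]}]' >/dev/null && python3 ok.py 3.5 &&
python3 -m jog '[{"linear":[0,0.05,0],"turn":[0,0,0]},{"linear":[0,0.05,0],"turn":[0,0,0]},{"linear":[0,0,0],"turn":[0,0,0]}]' >/dev/null && python3 ok.py 3.5 &&
python3 -m jog '[{"linear":[0,0.05,0],"turn":[0,0,0]},{"linear":[0,0.05,0],"turn":[0,0,0]},{"linear":[0,0,0],"turn":[0,0,0]}]' >/dev/null && python3 ok.py 3.5 &&
python3 -m jog '[{"linear":[0,0.05,0],"turn":[0,0,0]},{"linear":[0,0.05,0],"turn":[0,0,0]},{"linear":[0,0,0],"turn":[0,0,0]}]' >/dev/null && python3 ok.py 3.5 &&
python3 -m jog '[{"linear":[0,0.05,0],"turn":[0,0,0]},{"linear":[0,0.05,0],"turn":[0,0,0]},{"linear":[0,0,0],"turn":[0,0,0]}]' >/dev/null && python3 ok.py 3.5 &&
python3 -m jog '[{"linear":[0,0.05,0],"turn":[0,0,0]},{"linear":[0,0.05,0],"turn":[0,0,0]},{"linear":[0,0,0],"turn":[0,0,0]}]' >/dev/null && python3 ok.py 3.5 &&
python3 -m jog '[{"linear":[0,0.05,0],"turn":[0,0,0]},{"linear":[0,0.05,0],"turn":[0,0,0]},{"linear":[0,0,0],"turn":[0,0,0]}]' >/dev/null && python3 ok.py 3.5 &&
python3 -m jog '[{"linear":[0,0.05,0],"turn":[0,0,0]},{"linear":[0,0.05,0],"turn":[0,0,0]},{"linear":[0,0,0],"turn":[0,0,0]}]' >/dev/null && python3 ok.py 3.5 &&
python3 -m jog '[{"linear":[0,0.05,0],"turn":[0,0,0]},{"linear":[0,0.05,0],"turn":[0,0,0]},{"linear":[0,0,0],"turn":[0,0,0]}]' >/dev/null && python3 ok.py 3.5 &&
python3 -m jog '[{"linear":[0,0.05,0],"turn":[0,0,0]},{"linear":[0,0.05,0],"turn":[0,0,0]},{"linear":[0,0,0],"turn":[0,0,0]}]' >/dev/null && python3 ok.py 3.5
python3 - <<'E'
from geo import *
import cv2
f=bot.grab_frame("scene");cv2.imwrite("pics/in.png",cv2.resize(f["color"][150:290,200:380],(772,600),interpolation=cv2.INTER_CUBIC))
E
```

```text
17.07 [ 0.5126 -0.1696  0.1913] dF [-0.3 -0.3 -0.2]
17.45 [ 0.514  -0.1744  0.1913] dF [ 0.9 -0.5  0.2]
17.82 [ 0.5155 -0.1792  0.1913] dF [-1.7 -0.   0.2]
18.2 [ 0.5169 -0.184   0.1913] dF [-0.4  0.3 -0.8]
18.57 [ 0.5183 -0.1887  0.1913] dF [-0.4  0.4 -0.4]
18.95 [ 0.5198 -0.1935  0.1914] dF [-0.5  0.3  0.2]
19.32 [ 0.5212 -0.1983  0.1913] dF [-1.1 -0.2  0.5]
19.7 [ 0.5226 -0.2031  0.1913] dF [-0.  -0.1 -1.1]
20.07 [ 0.524  -0.2079  0.1913] dF [0.  0.1 0.7]
20.45 [ 0.5254 -0.2127  0.1913] dF [-0.5 -0.4 -0.2]
```

View pics/in.png

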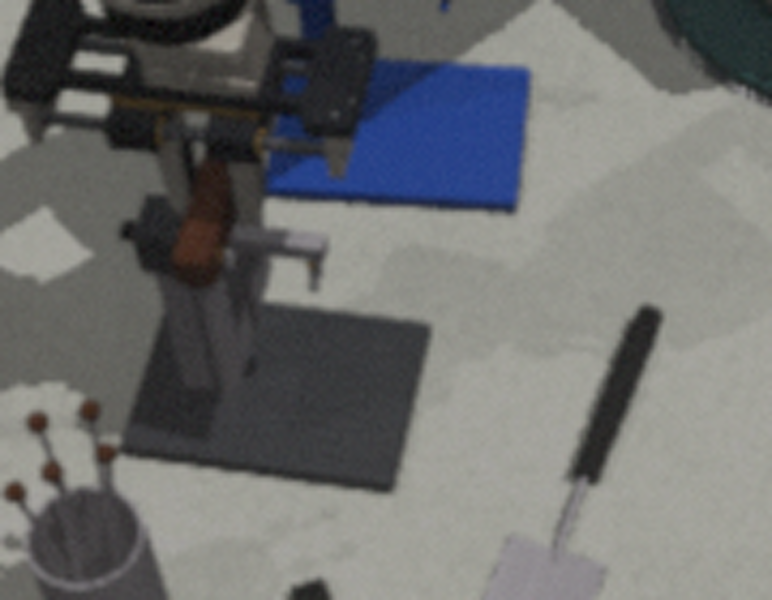

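The peg is through the slot and the flap hangs shut at crop (313,275), outside the blade. Lowering the rim gently onto the peg.

```bash
python3 -m jog '[{"linear":[0,0,0.01],"turn":[0,0,0]},{"linear":[0,0,0.01],"turn":[0,0,0]},{"linear":[0,0,0],"turn":[0,0,0]}]' >/dev/null && python3 ok.py 2.5 &&
python3 -m jog '[{"linear":[0,0,0.01],"turn":[0,0,0]},{"linear":[0,0,0],"turn":[0,0,0]}]' >/dev/null && python3 ok.py 2.5 &&
python3 -m jog '[{"linear":[0,0,0.01],"turn":[0,0,0]},{"linear":[0,0,0],"turn":[0,0,0]}]' >/dev/null && python3 ok.py 2.5 &&
python3 -m jog '[{"linear":[0,0,0.006],"turn":[0,0,0]},{"linear":[0,0,0],"turn":[0,0,0]}]' >/dev/null && python3 ok.py 2.5 &&
python3 -m jog '[{"linear":[0,0,0.006],"turn":[0,0,0]},{"linear":[0,0,0],"turn":[0,0,0]}]' >/dev/null && python3 ok.py 2.5 &&
python3 -m jog '[{"linear":[0,0,0.006],"turn":[0,0,0]},{"linear":[0,0,0],"turn":[0,0,0]}]' >/dev/null && python3 ok.py 2.5
```

```text
20.88 [ 0.5254 -0.2125  0.1903] dF [ 0.1  0.1 -0.4]
21.12 [ 0.5254 -0.2125  0.1898] dF [-0.3 -0.6 -0.8]
21.38 [ 0.5254 -0.2125  0.1894] dF [ 0.1 -0.7  2.3]
21.62 [ 0.5255 -0.2125  0.1894] dF [-1.2  0.8  4.7]
```

```bash
python3 -m jog '[{"linear":[0,0,0],"turn":[0,0,0]},{"linear":[0,0,0],"turn":[0,0,0]},{"linear":[0,0,0],"turn":[0,0,0]},{"linear":[0,0,0],"turn":[0,0,0]}]' -0.3 10; python3 -m jog '[{"linear":[0,0,0],"turn":[0,0,0]},{"linear":[0,0,0],"turn":[0,0,0]},{"linear":[0,0,0],"turn":[0,0,0]},{"linear":[0,0,0],"turn":[0,0,0]}]' 0.2
python3 - <<'E'
from geo import *
import cv2
f=bot.grab_frame("scene");cv2.imwrite("pics/rel.png",cv2.resize(f["color"][150:290,200:380],(772,600),interpolation=cv2.INTER_CUBIC))
E
```

```text
clock: 22.12
position: [0.5254, -0.2125, 0.189]
eef_rot: [180.0, 0.0, 16.6]
wrist_force: [-0.8, -0.3, 0.1]
finger_gap: 0.0325
gripper_force: 0.0
clock: 22.62
position: [0.5254, -0.2125, 0.189]
eef_rot: [-180.0, 0.0, 16.6]
wrist_force: [0.6, 0.4, 0.2]
finger_gap: 0.0556
gripper_force: 0.0
```

View pics/rel.png

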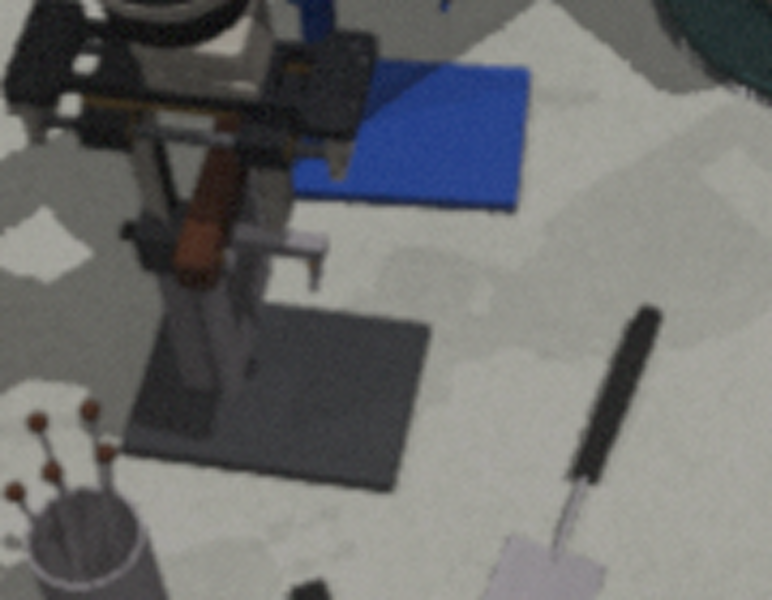

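The scraper hangs upright on the peg (bar end at crop (200,255)), the fingers are open on both sides, and the flap is shut at (313,275). Backing straight up.

```bash
python3 -m jog '[{"linear":[0,0,-0.1],"turn":[0,0,0]},{"linear":[0,0,-0.3],"turn":[0,0,0]},{"linear":[0,0,-0.4],"turn":[0,0,0]},{"linear":[0,0,-0.6],"turn":[0,0,0]},{"linear":[0,0,-0.6],"turn":[0,0,0]},{"linear":[0,0,-0.6],"turn":[0,0,0]},{"linear":[0,0,0],"turn":[0,0,0]}]'; python3 -m jog '[{"linear":[0,0,0],"turn":[0,0,0]},{"linear":[0,0,0],"turn":[0,0,0]},{"linear":[0,0,0],"turn":[0,0,0]},{"linear":[0,0,0],"turn":[0,0,0]},{"linear":[0,0,0],"turn":[0,0,0]},{"linear":[0,0,0],"turn":[0,0,0]},{"linear":[0,0,0],"turn":[0,0,0]},{"linear":[0,0,0],"turn":[0,0,0]}]' >/dev/null
python3 - <<'E'
from geo import *
import cv2
f=bot.grab_frame("scene");cv2.imwrite("pics/end.png",cv2.resize(f["color"][150:290,200:380],(772,600),interpolation=cv2.INTER_CUBIC))
E
```

```text
clock: 23.55
position: [0.5259, -0.2127, 0.323]
eef_rot: [179.8, -0.2, 16.6]
wrist_force: [-1.0, -0.4, 0.5]
finger_gap: 0.0558
gripper_force: 0.0
```

View pics/end.png

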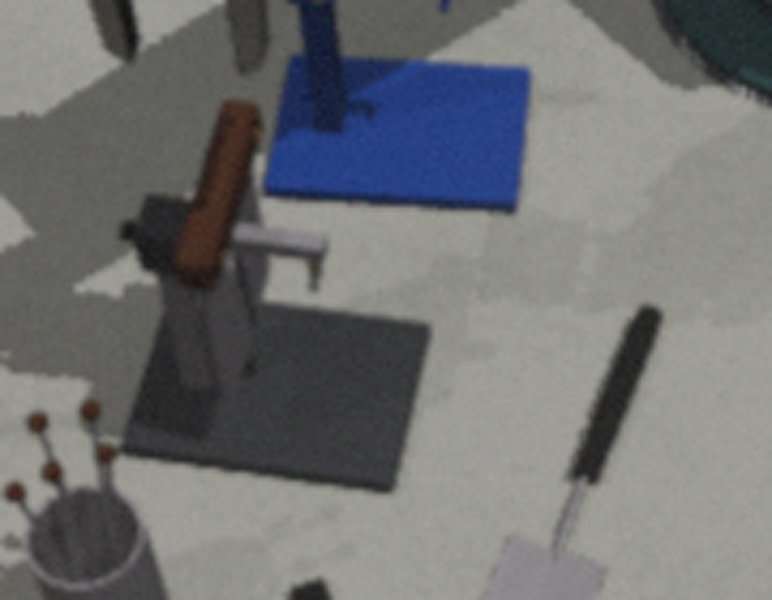

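The scraper hangs free at crop (215,190), upright and still. The flap is shut at (313,275) and the gripper is well clear above.

```bash
python3 -c "
from bench import bot
print(bot.sign_off())"
```

```text
the job is handed in; nothing more can be done
None
```

The job is handed in at about 25 s of the 72 s: the scraper hangs released on the steel rack's peg, flap shut behind it and gripper clear, the highest contact force read was about 7 N, and no verdict came back.

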